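Turn over the refill flag of the empty ink tub

TASK

One of the three ink tubs in the rack is open and empty, but its flag on the rail in front of it still shows the in-stock disc. With a fingertip, flip that one flag up and right over its hinge until it lies flat on the other side, showing the cross that asks for a refill, then take the hand away. Leave the other two flags, the tubs and everything else where they are; nothing is to be picked up.

Things in the scene. Friction and masses are not known exactly. Their poses are not given: they have to be found in the camera images.
- rack: Fixed grey steel rack, three tub bays 105 mm apart in y. Origin on the table under the middle of the aluminium flag rail; x points from rail to tubs (away from the robot), y left, z up. Rail: x -20 to 20 mm, 327 mm long, its rest strips 70 mm high. Floor sheet 6 mm thick, x -35 to 210 mm, the only part under the flags. Bay fences 41 mm, back lip 51 mm high.
- tub_empty: The open, empty ink tub: white plastic, no lid, 90 mm wide at the rim, 96 mm high, light (loose); stands in one of the three bays. Origin at the centre of its underside, z up.
- tub_closed_a: A full ink tub with its lid on: white plastic, 94 mm wide over the lid, 108 mm high, loose, in a bay. Origin at the centre of its underside, z up.
- tub_closed_b: The other full ink tub with its lid on, same as tub_closed_a.
- flag_left (a joint): Angle of the left (+y of the rack) flag, rad: 0 = flat toward the robot, black disc up (in stock); 1.57 = straight up; 3.14 = turned over, flat toward the tubs, black cross up (refill). Starts at 0 to 0.2. Stops at 0 and 3.14. Stiff hinge (0.03 N m friction; under 1 N at the end moves it): the flag stays at whatever angle it is left.
- hinge_left (a point): Middle of the left (+y of the rack) flag's hinge line, 72 mm above the table; the line runs along the rack's y. Steel lugs stand either side of the plate, within 7 mm of the line, 9 mm above it, 71 mm wide over all.
- end_left (a point): Middle of the left (+y of the rack) flag's free end, 80 mm from its hinge line; turns with the flag. The flag is an aluminium plate 56 mm wide (along the hinge), 4 mm thick, with an 8 mm thick rolled hem along the free end. Lying flat it overhangs the rail by 60 mm, with open space under it.
- bay_left (a point): Centre of the floor of the left (+y of the rack) bay, 152 mm behind that flag's hinge: the place of its tub.
- flag_mid (a joint): Angle of the middle flag, rad: 0 = flat toward the robot, black disc up (in stock); 1.57 = straight up; 3.14 = turned over, flat toward the tubs, black cross up (refill). Starts at 0 to 0.2. Stops at 0 and 3.14. Stiff hinge (0.03 N m friction; under 1 N at the end moves it): the flag stays at whatever angle it is left.
- hinge_mid (a point): Middle of the middle flag's hinge line, 72 mm above the table; the line runs along the rack's y. Steel lugs stand either side of the plate, within 7 mm of the line, 9 mm above it, 71 mm wide over all.
- end_mid (a point): Middle of the middle flag's free end, 80 mm from its hinge line; turns with the flag. The flag is an aluminium plate 56 mm wide (along the hinge), 4 mm thick, with an 8 mm thick rolled hem along the free end. Lying flat it overhangs the rail by 60 mm, with open space under it.
- bay_mid (a point): Centre of the floor of the middle bay, 152 mm behind that flag's hinge: the place of its tub.
- flag_right (a joint): Angle of the right (-y of the rack) flag, rad: 0 = flat toward the robot, black disc up (in stock); 1.57 = straight up; 3.14 = turned over, flat toward the tubs, black cross up (refill). Starts at 0 to 0.2. Stops at 0 and 3.14. Stiff hinge (0.03 N m friction; under 1 N at the end moves it): the flag stays at whatever angle it is left.
- hinge_right (a point): Middle of the right (-y of the rack) flag's hinge line, 72 mm above the table; the line runs along the rack's y. Steel lugs stand either side of the plate, within 7 mm of the line, 9 mm above it, 71 mm wide over all.
- end_right (a point): Middle of the right (-y of the rack) flag's free end, 80 mm from its hinge line; turns with the flag. The flag is an aluminium plate 56 mm wide (along the hinge), 4 mm thick, with an 8 mm thick rolled hem along the free end. Lying flat it overhangs the rail by 60 mm, with open space under it.
- bay_right (a point): Centre of the floor of the right (-y of the rack) bay, 152 mm behind that flag's hinge: the place of its tub.
- lid: The empty tub's loose lid: white disc 94 mm across, 14 mm thick, lying on the table in front of the rack. Loose bystander; origin at its underside.
- tape: Roll of tan tape lying flat, 84 mm across, 24 mm high, in front of the rack. Loose bystander; origin at its underside.
- knife: Ink spatula, 240 mm long, lying on the table before the rack, low. Loose bystander; origin at its underside.
- brush: Brush lying on the table to the right. Loose bystander; origin at its underside.
- squeegee: Printing squeegee with wooden handle and rubber blade lying on its side left of the rack, 200 mm long, 26 mm high. Loose bystander; origin at its underside.
- cup: Clear plastic cup, 72 mm wide, 85 mm high, left of the rack. Loose bystander; origin at its underside.
- cleaner: Small grey bottle with white cap, 56 mm wide, 130 mm high, right of the rack. Loose bystander; origin at its underside.
There are look-alikes about, which are no part of the job. Leave any blue look-alike of the tub_closed_b alone.

How it is judged:
At the end, for the whole second after the job is handed in: The flag in front of the empty tub lies turned over within 0.1 rad (about 8 mm at its end) of flat and is still; the free ends of the other two flags are within 15 mm of where they began; the three tubs stand upright within 20 mm of where they began, and the bystanders within 30 mm (((horizontal distance between tub_empty and bay_left below 0.045 m and value of joint flag_left above 3.04 rad and velocity of joint flag_left between -0.05 and 0.05 rad/s and distance of each of end_mid, end_right from where it was at the start of the episode below 0.015 m) or (horizontal distance between tub_empty and bay_mid below 0.045 m and value of joint flag_mid above 3.04 rad and velocity of joint flag_mid between -0.05 and 0.05 rad/s and distance of each of end_left, end_right from where it was at the start of the episode below 0.015 m) or (horizontal distance between tub_empty and bay_right below 0.045 m and value of joint flag_right above 3.04 rad and velocity of joint flag_right between -0.05 and 0.05 rad/s and distance of each of end_left, end_mid from where it was at the start of the episode below 0.015 m)) and distance of each of tub_empty, tub_closed_a, tub_closed_b from where it was at the start of the episode below 0.02 m and angle between each of tub_empty, tub_closed_a, tub_closed_b's own z axis and vertical below 0.15 rad and distance of each of lid, tape, knife, brush, squeegee, cup, cleaner from where it was at the start of the episode below 0.03 m); the robot touches nothing.
It fails at once if a tub is moved more than 20 mm, lifted or tipped (not (distance of tub_empty from where it was at the start of the episode below 0.02 m) or not (distance of tub_closed_a from where it was at the start of the episode below 0.02 m) or not (distance of tub_closed_b from where it was at the start of the episode below 0.02 m) or not (angle between tub_empty's own z axis and vertical below 0.15 rad) or not (angle between tub_closed_a's own z axis and vertical below 0.15 rad) or not (angle between tub_closed_b's own z axis and vertical below 0.15 rad)).
It fails at once if a bystander is moved more than 30 mm or lifted (distance of any of lid, tape, knife, brush, squeegee, cup, cleaner from where it was at the start of the episode above 0.03 m or height (world z) of any of lid, tape, knife, brush, squeegee, cup, cleaner above 0.015 m).
It fails at once if the arm or the gripper's body, not the fingers, pushes on the rack or its flags with over 5 N (contact force between the arm and rack above 5 N).
It fails at once if the flag of a tub that is not empty is moved more than 15 mm at its end ((horizontal distance between tub_empty and bay_left above 0.06 m and distance of end_left from where it was at the start of the episode above 0.015 m) or (horizontal distance between tub_empty and bay_mid above 0.06 m and distance of end_mid from where it was at the start of the episode above 0.015 m) or (horizontal distance between tub_empty and bay_right above 0.06 m and distance of end_right from where it was at the start of the episode above 0.015 m)).
It also fails if it takes over 45 s, if anything falls off the work surface, if the arm or the gripper's body presses on something with over 40 N, if the wrist force passes 120 N, or if a joint passes its speed limit or range.

ROBOT

A 6-joint arm with a two-finger parallel gripper is mounted at the origin on the work surface. World frame = base frame: x ahead of the robot, y to its left, z up, the work surface at z = 0. Lengths are in m, angles in rad, forces in N, time in s.
With the tool pointing down it reaches from about 0.325 to 0.775 m from the base axis. Payload 9.3 kg.
Tool frame: the origin (TCP) lies between the finger pads; the fingertips stand 14 mm ahead of it and the grasp point (between the pads) lies 5 mm behind it; x points along the fingers, y is the direction in which the jaws open and shut, and the axes are right-handed (so a half turn about x gives the same grasp; the last joint's range is limited). The gripper opens to 85 mm and grips with 20 to 120 N. Pads are 22 mm wide; open, the fingers measure 114 mm over their backs; the gripper's body (76 mm by 85 mm) begins 54 mm behind the grasp point. The pads swing forward as they close: fully open they stand 13 mm farther back than shut.
Start: joints at [-1.469, 0.259, 0.021, 1.334, 0, 1.418], TCP at [0.139, -0.532, 0.245] pointing down, gripper open.
Joint ranges: [-3.04, 3.04], [-0.91, 1.82], [-1.04, 1.36], [-1.92, 1.95], [-1.52, 1.45], [-3.14, 3.14]. Speed limits (rad/s): [2.22, 2.22, 2.79, 3.14, 3.14, 3.14].

INTERFACE

Orientations are given as a rotation vector (axis times angle).
In Python, from bench import robot gives the robot as it stands. Calls block until the motion is done:
- robot.move_ptp(position, orientation): joint-space move of the TCP to a pose.
- robot.move_linear(position, rotation=None, speed=0.15): straight line of the TCP; rotation=None keeps the orientation; speed is the mean speed in m/s.
- robot.move_j(angles): joint-space move.
- robot.gripper_open() and robot.gripper_close(effort=None): open the fingers fully, or close them until they stop; effort is the grip in N (None keeps the last).
- robot.sleep(seconds).
- robot.solve_ik(position, orientation): joint angles nearest the present ones, or None.
- robot.observe(): the state.
- robot.snapshot(name): name is "scene" or "top" or "wrist"; returns a dict with "color" (384x512x3 uint8, red, green, blue), "mtx" (3x3 intrinsics, pixels), "dist" ([k1, k2, p1, p2, k3] as OpenCV has them; the pictures are not rectified), "rvec" (rotation vector, rad) and "tvec" (3), from world to camera coordinates, as OpenCV has them. Camera axes: x right, y down, z forward; pixel columns grow to the right and rows downward; lengths in m; the calibration is good to about 2 mm. A picture is of the moment at which its call begins. There is no depth.
A pose or a line that the arm cannot do raises robot.MotionError and nothing moves.
- robot.hand_in(): hands the job in, once; it reports no verdict.
The state is a dict: "time": time; "joint_pos": joint angles; "dq": joint speeds; "effort": joint torques, N m; "position": TCP position; "eef_rot": TCP orientation; "ft_force": force on the tool from outside, world axes, zero at the start; "torque": the same for the moment, N m; "width": opening from 0.0 (shut) to 1.0 (fully open).
Only numpy, scipy, OpenCV 4.12 (cv2) and the standard library are available. Lean on these libraries where they do the work, as an engineer would, in place of code of your own. Each camera call takes 0.05 s, during which the arm holds its last target. There are 200 camera calls.

## Working session

There is one attempt and no reset: what is moved stays moved. The work goes in short steps, each a Python script; the robot and the scene stay as the last script left them, time stands still between calls to the robot, and variables do not carry over. Pictures are saved under pics/ and viewed, about 8 in all and at most 12, crops included, and the job is handed in when it is done.

```bash
ls; mkdir -p pics
cat > h.py <<'E'
import numpy as np, cv2
from bench import robot
def ray(s,uv):
    R=cv2.Rodrigues(np.array(s["rvec"],float))[0]; t=np.array(s["tvec"],float).ravel()
    n=cv2.undistortPoints(np.array([[uv]],float),np.array(s["mtx"],float),np.array(s["dist"],float))[0,0]
    return -R.T@t, R.T@np.array([n[0],n[1],1])
def at_z(s,uv,z):
    c,d=ray(s,uv); return c+d*(z-c[2])/d[2]
def proj(s,P):
    return cv2.projectPoints(np.array(P,float).reshape(-1,1,3),np.array(s["rvec"],float),np.array(s["tvec"],float),np.array(s["mtx"],float),np.array(s["dist"],float))[0][:,0]
def save(s,name,crop=None,k=1):
    im=s["color"][:,:,::-1]
    if crop: x0,y0,x1,y1=crop; im=im[y0:y1,x0:x1]
    cv2.imwrite("pics/"+name,cv2.resize(im,None,fx=k,fy=k,interpolation=cv2.INTER_CUBIC))
E
python3 - <<'E'
from h import *
import pickle
S={n:robot.snapshot(n) for n in("scene","top")}
pickle.dump(S,open("s.pkl","wb"))
for n in S:
    save(S[n],n+".png",k=1.5); print(n,ray(S[n],(256,192)))
E
```

```text
pics
scene (array([1.44486108, 0.65391711, 0.84050442]), array([-0.69748134, -0.45983847, -0.54962192]))
top (array([ 0.43739268, -0.0022634 ,  1.08454294]), array([ 0.0890405 ,  0.02574795, -0.9959806 ]))
```

View pics/scene.png

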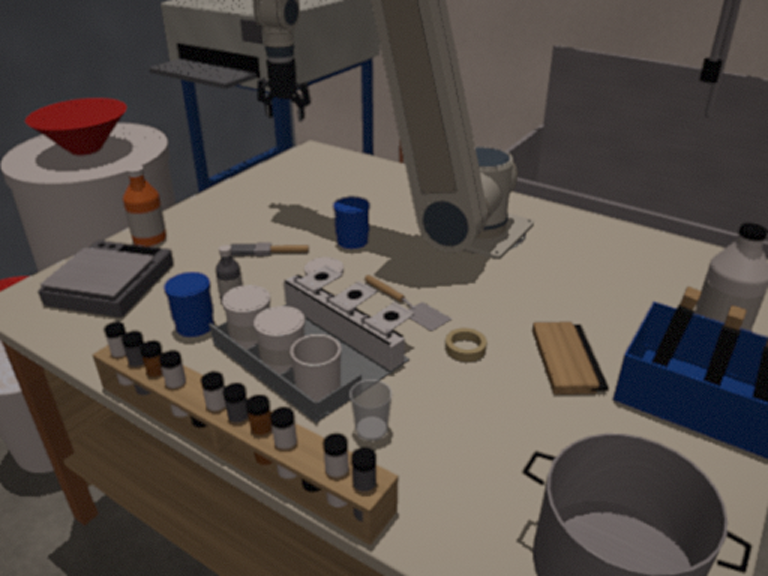

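View pics/top.png

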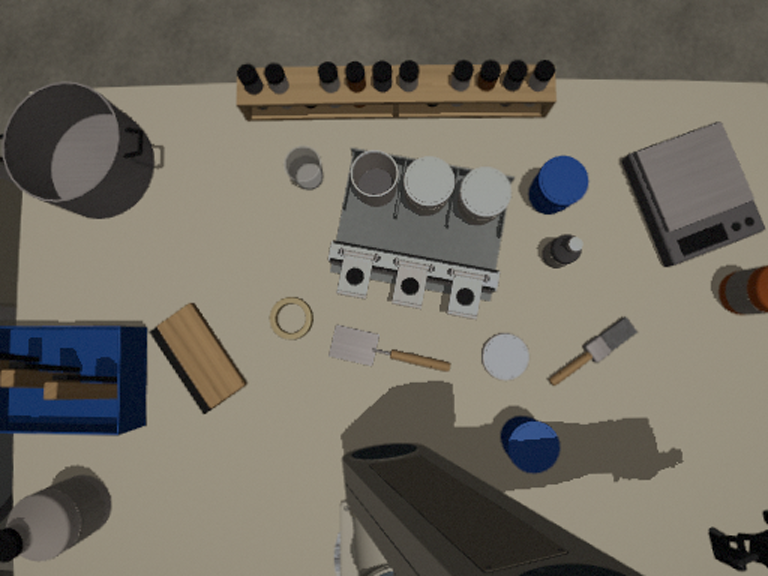

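The open tub is the left one, at top-picture (375,178) in the 1.5x view. The lidded tubs are at (428,183) and (485,193), and blue look-alikes are at (560,183) and (530,445). The flags are at left (355,277), mid (408,287) and right (465,297), so I want the left one. I'll check that in a close crop.

Run:
```python
from h import *
import pickle
S=pickle.load(open("s.pkl","rb"))
save(S["top"],"crop.png",(210,95,350,215),5)
save(S["scene"],"crop2.png",(180,165,290,245),7)
```

```text
(no output)
```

View pics/crop.png

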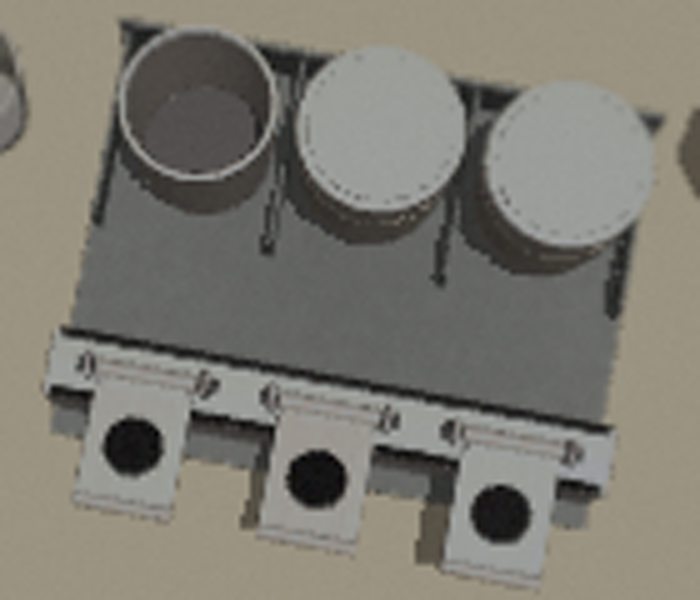

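View pics/crop2.png

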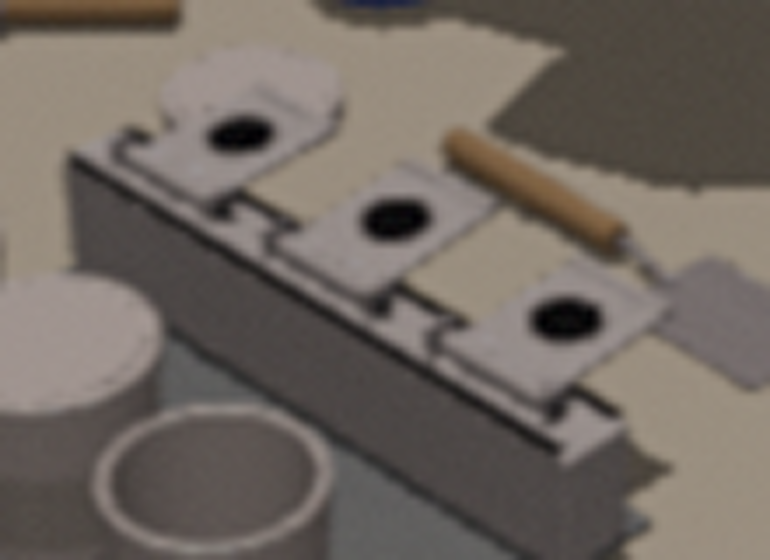

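The crops confirm it: the open tub is in the left bay (200,105 in the crop). The left flag has its disc at (133,446), its lugs at (86,365) and (207,385), and its end from (75,500) to (170,518).

Run:
```python
from h import *
import pickle
S=pickle.load(open("s.pkl","rb"))
s=S["top"]; f=lambda x,y:(210+x/5-.4,95+y/5-.4)
H=np.array([at_z(s,f(*p),.076) for p in[(146.5,375),(330,409),(513,443)]]);print("hinges\n",H.round(4))
v=H[0]-H[2];print(np.linalg.norm(v),"expect .21"); y=v/np.linalg.norm(v); x=np.array([y[1],-y[0],0]);print("yaw",np.arctan2(x[1],x[0]))
for z in(.074,.08,.088):
  E=np.array([at_z(s,f(*p),z) for p in[(122,509),(306,545),(492,580)]]);print(z,((E-H)@np.c_[x,y]).round(4).tolist(), np.linalg.norm((E-H)[:,:2],axis=1))
t=at_z(s,f(198,104),.096);print("tub",t,(t-H[0])@np.c_[x,y],"expect .152,0")
# scene check of left end corners
sc=S["scene"];g=lambda x,y:(180+x/7-.4,165+y/7-.4)
for p in[(668,300),(580,262)]: print("scene end corner",at_z(sc,g(*p),.074),at_z(sc,g(*p),.084))
for c in(.028,-.028):print([ (H[0]+ -x*.08*np.cos(a)+y*c)[:2].round(4).tolist() for a in(0,.2)])
for n,p in[("lid",(505,357)),("tape",(291,319)),("knifeblade",(352,345)),("knife end",(450,367))]: print(n,at_z(s,(p[0]/1.5,p[1]/1.5),.015))
print(robot.observe()["eef_rot"])
o=H[1].copy();o[2]=0
np.savez("g.npz",x=x,y=y,H=H)
```

```text
hinges
 [[ 0.5913  0.0717  0.076 ]
 [ 0.5712 -0.0315  0.076 ]
 [ 0.5512 -0.1341  0.076 ]]
0.20967877479772257 expect .21
yaw -0.19234315302066854
0.074 [[-0.0768, -0.0006], [-0.0777, -0.0008], [-0.0778, -0.0022]] [0.07684348 0.07766461 0.07780843]
0.08 [[-0.0772, -0.0012], [-0.078, -0.0008], [-0.0781, -0.0015]] [0.07720773 0.07801623 0.0781441 ]
0.088 [[-0.0777, -0.0021], [-0.0785, -0.0007], [-0.0786, -0.0007]] [0.07770055 0.07848506 0.07860029]
tub [0.74129492 0.04127998 0.096     ] [ 0.15302696 -0.00121509] expect .152,0
scene end corner [0.51128725 0.10701017 0.074     ] [0.52346688 0.11414525 0.084     ]
scene end corner [0.50792538 0.05989967 0.074     ] [0.52014887 0.06764937 0.084     ]
[[0.5181, 0.1145], [0.5197, 0.1142]]
[[0.5074, 0.0595], [0.509, 0.0592]]
lid [ 0.39517919 -0.21186077  0.015     ]
tape [0.47265709 0.21029482 0.015     ]
knifeblade [0.42068955 0.08907611 0.015     ]
knife end [ 0.37645133 -0.10338331  0.015     ]
[ 2.0862744   0.26847894 -2.08613337]
```

```bash
cat >> h.py <<'E'
from scipy.spatial.transform import Rotation as Rot
G=np.load("g.npz"); X,Y=G["x"],G["y"]; HL=G["H"][0].copy(); HL[2]=.072; Z=np.array([0,0,1.])
def dirs(p,yaw=0): # tool direction, pitched p below horizontal; yaw about z relative to the rack x
    return Rot.from_rotvec(yaw*Z).apply(np.cos(p)*X-np.sin(p)*Z)
def rot(p,sgn=1,yaw=0):
    d=dirs(p,yaw); y=sgn*np.cross(Z,d); y/=np.linalg.norm(y)
    return Rot.from_matrix(np.c_[d,y,np.cross(d,y)]).as_rotvec()
def pose(th,p0=.4,p1=1.2,clear=0.,sgn=1,back=0.,yaw=0,dy=0.,w=.011,s=.014):
    p=p0 if th<1.4 else p0+(p1-p0)*(th-1.4)/(np.pi-1.4)
    e=np.array([-np.cos(th),np.sin(th)]); n=np.array([np.sin(th),np.cos(th)])
    d=np.array([np.cos(p),-np.sin(p)]); m=np.array([np.sin(p),np.cos(p)])
    C=.08*e-(w+.004+clear)*m+d*s if th<p else e*(.08-s)-n*(w+.004+clear)
    C=C-.003*d-back*d
    return HL+X*C[0]+Z*C[1]+Y*dy, rot(p,sgn,yaw)
E
python3 - <<'E'
from h import *
for yaw in(0,.3):
 for sgn in(1,-1):
  for p0 in(.2,.35,.5,.7):
   r=[]
   for th,b,c in[(0,.1,.008),(0,0,.008),(0,0,0),(.4,0,0),(.8,0,0),(1.2,0,0),(1.6,0,0),(2.,0,0),(2.5,0,0),(np.pi,0,0)]:
    q=robot.solve_ik(*pose(th,p0,1.2,c,sgn,b,yaw)); r.append(q)
   print(yaw,sgn,p0,"".join(".X"[q is None] for q in r), None if r[1] is None else np.round(r[1],2), None if r[-1] is None else np.round(r[-1],2))
E
```

```text
0 1 0.2 XXXXXXX... None [-0.01  0.34 -0.36  0.51 -0.07  0.17]
0 1 0.35 XXXXXXX... None [-0.01  0.34 -0.36  0.51 -0.07  0.17]
0 1 0.5 XXXXXX.... None [-0.01  0.34 -0.36  0.51 -0.07  0.17]
0 1 0.7 XXXX...... None [-0.01  0.34 -0.36  0.51 -0.07  0.17]
0 -1 0.2 XXXXXXX... None [-0.01  0.34 -0.36  0.51 -0.07 -2.97]
0 -1 0.35 XXXXXXX... None [-0.01  0.34 -0.36  0.51 -0.07 -2.97]
0 -1 0.5 XXXXXX.... None [-0.01  0.34 -0.36  0.51 -0.07 -2.97]
0 -1 0.7 XXXX...... None [-0.01  0.34 -0.36  0.51 -0.07 -2.97]
0.3 1 0.2 XXXXXXX... None [-0.06  0.33 -0.37  0.5   0.06 -0.16]
0.3 1 0.35 XXXXXXX... None [-0.06  0.33 -0.37  0.5   0.06 -0.16]
0.3 1 0.5 XXXXXXX... None [-0.06  0.33 -0.37  0.5   0.06 -0.16]
0.3 1 0.7 XXXXX..... None [-0.06  0.33 -0.37  0.5   0.06 -0.16]
0.3 -1 0.2 XXXXXXX... None [-0.06  0.33 -0.37  0.5   0.06  2.98]
0.3 -1 0.35 XXXXXXX... None [-0.06  0.33 -0.37  0.5   0.06  2.98]
0.3 -1 0.5 XXXXXXX... None [-0.06  0.33 -0.37  0.5   0.06  2.98]
0.3 -1 0.7 XXXXX..... None [-0.06  0.33 -0.37  0.5   0.06  2.98]
```

Run:
```python
from h import *
L=[(0,.06,.01),(0,0,.01),(0,0,0),(.4,0,0),(.8,0,0),(1.2,0,0),(1.6,0,0),(2.,0,0),(2.5,0,0),(np.pi,0,0)]
for p0 in(.75,.8,.85,.9,.95,1.,1.1):
   r=[robot.solve_ik(*pose(th,p0,1.3,c,1,b,0)) for th,b,c in L]
   print(p0,"".join(".X"[q is None] for q in r), *[None if r[i] is None else np.round(r[i],2) for i in (1,4,-1)])
# sideways from +y: tool along -Y pitched p
for p in(.3,.5,.7,.9):
  for roll in(0,np.pi/2):
    d=-np.cos(p)*Y-np.sin(p)*Z
    y=np.cross(Z,d);y/=np.linalg.norm(y);M=np.c_[d,y,np.cross(d,y)]@Rot.from_rotvec([roll,0,0]).as_matrix()
    rv=Rot.from_matrix(M).as_rotvec()
    o=[robot.solve_ik(HL+X*a+Z*b-d*.03,rv) for a,b in[(-.07,-.02),(-.06,.06),(0,.09),(.06,.06),(.06,.02)]]
    print("side",p,"".join(".X"[q is None] for q in o),o[0] if o[0] is None else np.round(o[0],2))
```

```text
0.75 XXXX...... None [ 0.11  0.09 -0.98 -0.3  -0.22  0.21] [-0.02  0.38 -0.26  0.67 -0.05  0.17]
0.8 XXX....... None [ 0.11  0.08 -0.94 -0.19 -0.21  0.22] [-0.02  0.38 -0.26  0.67 -0.05  0.17]
0.85 .X........ None [ 0.1   0.07 -0.89 -0.09 -0.19  0.22] [-0.02  0.38 -0.26  0.67 -0.05  0.17]
0.9 .......... [ 0.12  0.17 -1.   -0.25 -0.19  0.25] [ 0.09  0.07 -0.85  0.   -0.17  0.22] [-0.02  0.38 -0.26  0.67 -0.05  0.17]
0.95 .......... [ 0.11  0.15 -0.96 -0.14 -0.17  0.25] [ 0.08  0.07 -0.8   0.09 -0.16  0.23] [-0.02  0.38 -0.26  0.67 -0.05  0.17]
1.0 .......... [ 0.1   0.15 -0.92 -0.04 -0.16  0.25] [ 0.08  0.08 -0.76  0.18 -0.14  0.23] [-0.02  0.38 -0.26  0.67 -0.05  0.17]
1.1 .......... [ 0.08  0.15 -0.83  0.14 -0.12  0.25] [ 0.06  0.1  -0.67  0.35 -0.11  0.23] [-0.02  0.38 -0.26  0.67 -0.05  0.17]
side 0.3 .XXXX [ 0.45  0.97  0.16  1.86 -0.87  2.77]
side 0.3 .XXXX [ 0.45  0.97  0.16  1.86 -0.87 -1.94]
side 0.5 ..... [ 0.43  0.83  0.08  1.63 -0.8   2.55]
side 0.5 ..... [ 0.43  0.83  0.08  1.63 -0.8  -2.16]
side 0.7 ..... [ 0.38  0.7   0.    1.44 -0.7   2.36]
side 0.7 ..... [ 0.38  0.7   0.    1.44 -0.7  -2.35]
side 0.9 ..... [ 0.32  0.59 -0.08  1.27 -0.57  2.2 ]
side 0.9 ..... [ 0.32  0.59 -0.08  1.27 -0.57 -2.52]
```

The robot-side approach at 0.95 rad pitch can be done along the whole path. I'll move to just below the flag's end and check there before pushing.

Run:
```python
from h import *
K=dict(p0=.95,p1=1.3,s=.016)
robot.gripper_close(20)
P,r=pose(0,clear=.012,back=.07,**K)
hov=P+.08*Z
print(P,hov,robot.solve_ik(hov,r))
robot.move_ptp(hov,r); robot.move_linear(P,speed=.2)
P2,r=pose(0,clear=.012,**K); robot.move_linear(P2,r,speed=.1)
o=robot.observe();print(o["time"],o["position"],P2,np.round(o["ft_force"],2),o["width"])
s=robot.snapshot("scene");save(s,"a.png",(180,120,320,240),5)
```

```text
[0.45869576 0.0975543  0.10265924] [0.45869576 0.0975543  0.18265924] [ 0.14721208 -0.14158582 -0.77210266  0.34702388 -0.19497283  0.27979101]
4.775 [0.49873306 0.08983024 0.04625838] [0.4986627  0.08977071 0.04572016] [-0.33 -0.05  0.35] 0.0036748133938051984
```

View pics/a.png

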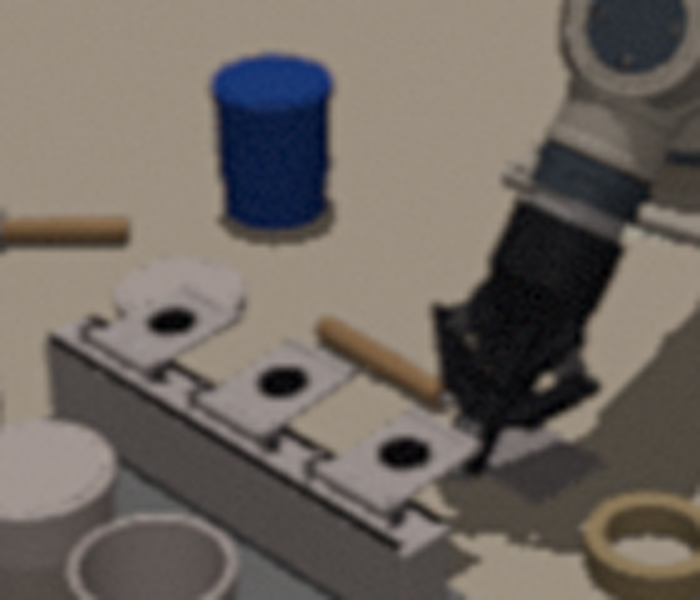

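Run:
```python
from h import *
s=robot.snapshot("scene"); o=robot.observe()
p=np.array(o["position"]); d=dirs(.95); m=np.array(X)*np.sin(.95)+Z*np.cos(.95)
f=lambda P:((proj(s,P)-[180,120])*5).round(0).tolist()
print("tip",f([p+.014*d, p+.014*d+Y*.012, p-.06*d]),"end",f([HL-.08*X+Y*k for k in(-.028,0,.028)]),"disc",f([HL-.044*X]), "hinge",f([HL]))
print("d",d,Rot.from_rotvec(o["eef_rot"]).as_matrix()[:,0])
```

```text
tip [[452.0, 476.0], [466.0, 484.0], [501.0, 367.0]] end [[412.0, 412.0], [446.0, 431.0], [480.0, 450.0]] disc [[404.0, 456.0]] hinge [[352.0, 487.0]]
d [ 0.57095628 -0.11119417 -0.8134155 ] [ 0.57193511 -0.11097799 -0.81275711]
```

The projected tip (452,476) and flag end (446,431) agree with the picture: the fingertip is under the middle of the left flag's end. Now I'll lift the flag through the first part of the arc.

Run:
```python
from h import *
K=dict(p0=.95,p1=1.3,s=.016)
for th in np.r_[0:1.61:.2]:
    robot.move_linear(*pose(th,**K),speed=.06)
    o=robot.observe();print(round(th,2),round(o["time"],2),np.round(o["ft_force"],2))
    if np.linalg.norm(o["ft_force"])>10: print("high force");break
s=robot.snapshot("scene");save(s,"b.png",(180,120,320,240),5)
```

```text
0.0 5.22 [ 0.66 -0.23  0.18]
0.2 5.64 [-3.28  0.64  0.44]
0.4 6.06 [ 0.93 -0.09  0.33]
0.6 6.47 [-0.97 -0.36  0.22]
0.8 6.89 [-0.48 -0.31  0.29]
1.0 7.3 [ 0.32  0.71 -0.32]
1.2 7.67 [-0.12  0.36  0.35]
1.4 8.03 [ 0.01 -0.76 -0.3 ]
1.6 8.4 [ 0.21  0.06 -0.16]
```

View pics/b.png

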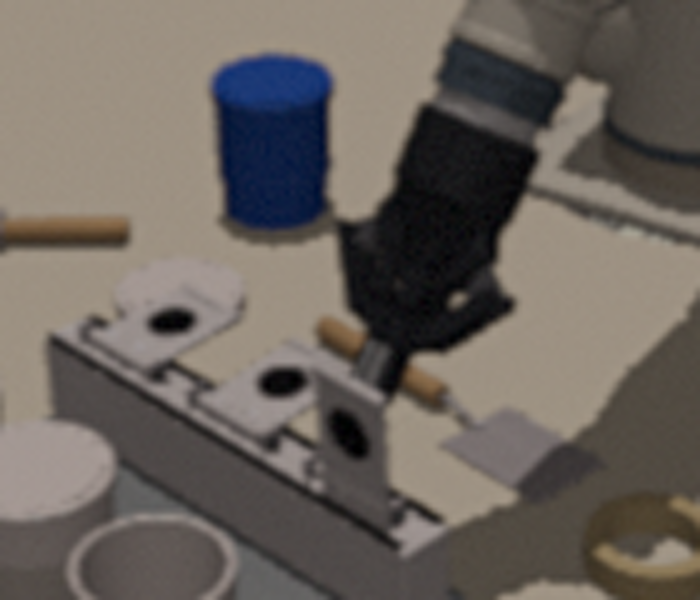

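The left flag now stands nearly upright (disc at 350,433) with the finger behind it, and the other flags have not moved. Next I'll carry it over and press it down gently.

Run:
```python
from h import *
K=dict(p0=.95,p1=1.3,s=.016)
for th in np.r_[1.8:3.01:.2,np.pi]:
    robot.move_linear(*pose(th,**K),speed=.06)
    o=robot.observe();print(round(th,2),round(o["time"],2),np.round(o["ft_force"],2))
b=np.array(o["ft_force"])
for c in np.arange(1,13)*-.001:
    robot.move_linear(*pose(np.pi,clear=c,**K),speed=.02); robot.sleep(.15)
    f=robot.observe()["ft_force"]; print(c,np.round(f,2))
    if f[2]-b[2]>4: break
P,r=pose(np.pi,clear=0,**K)
for q in(P+.03*Z,P-.06*X+.12*Z): robot.move_linear(q,r,speed=.12)
print(robot.observe()["time"])
save(robot.snapshot("scene"),"c.png",(150,120,310,240),5)
save(robot.snapshot("top"),"d.png",(190,80,370,220),4)
```

```text
1.8 8.82 [0.65 0.14 0.49]
2.0 9.18 [0.33 0.3  0.12]
2.2 9.55 [ 0.08  0.37 -0.3 ]
2.4 9.92 [-0.31 -0.1  -0.78]
2.6 10.28 [-0.43  0.58 -0.14]
2.8 10.65 [-0.44 -0.35 -0.11]
3.0 11.02 [-0.83 -0.24 -0.97]
3.14 11.32 [-0.19  0.12  0.81]
-0.001 [-1.66  0.93  5.84]
13.1833
```

View pics/c.png

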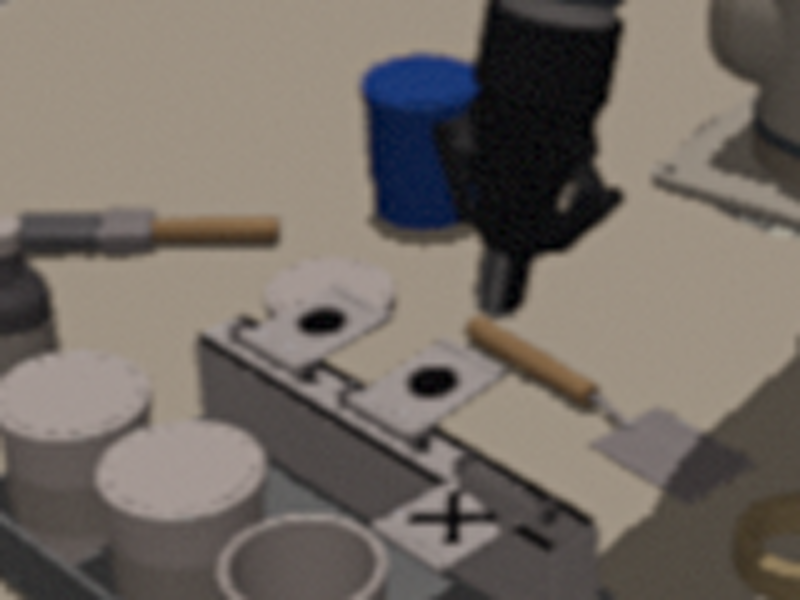

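The picture shows the cross up at (453,517) and the hand clear of the rack. I'll check flatness numerically against the end corners at about (375,522) and (445,568).

Run:
```python
from h import *
import pickle
S=pickle.load(open("s.pkl","rb"))
s=robot.snapshot("scene")
for th in(3.14,3.04,2.9):
    e=-np.cos(th)*X+np.sin(th)*Z; up=-(np.sin(th)*X+np.cos(th)*Z)*-1*-1
    print(th,((proj(s,[HL+.08*e+Y*k+.004*up for k in(-.028,.028)])-[150,120])*5).round(0).tolist())
t=robot.snapshot("top")
df=cv2.absdiff(cv2.GaussianBlur(t["color"],(3,3),0),cv2.GaussianBlur(S["top"]["color"],(3,3),0)).max(2)
cv2.imwrite("pics/e.png",np.hstack([cv2.resize(t["color"][80:220,180:400,::-1],None,fx=3.6,fy=3.6)]))
```

```text
3.14 [[368.0, 521.0], [436.0, 564.0]]
3.04 [[368.0, 509.0], [437.0, 552.0]]
2.9 [[371.0, 492.0], [439.0, 534.0]]
```

View pics/e.png

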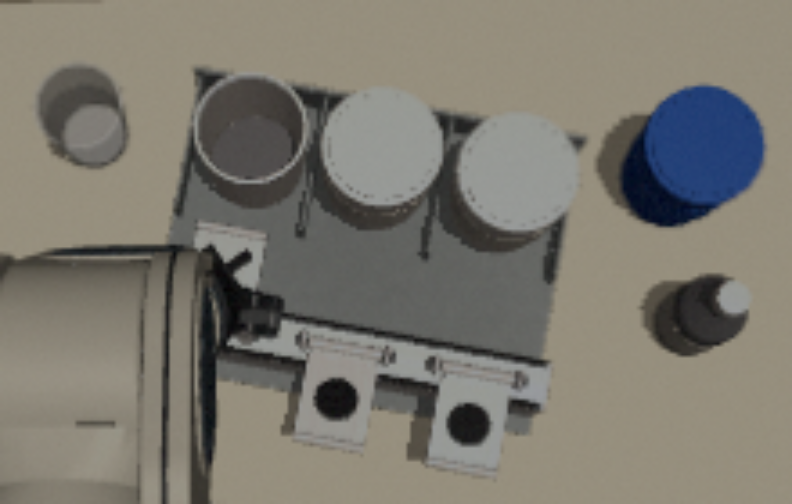

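The flag-end corners match 3.14 rad: rows 522 and 568 were seen, 521 and 564 predicted, and 3.04 rad would give 509 and 552. The tubs and the other two flags look as they did at the start, and the hand is clear.

Run:
```python
from h import *
robot.sleep(.5);o=robot.observe();print(o["time"],o["position"],np.round(o["ft_force"],2))
robot.hand_in()
```

```text
13.8833 [0.59446844 0.07113923 0.20991934] [ 0.35  0.44 -0.06]
the job is handed in; nothing more can be done
```

I flipped the left flag, the one in front of the open, empty tub, with the closed fingertips. I lifted it from under its free end, carried it over its hinge and pressed it down to the stop. I then raised the hand clear and handed the job in at about 13.9 s of the 45 s allowed.

- **Flag flat:** the cross shows. The flag's end corners match fully turned over (3.14 rad) to within about 4 rows in the 5x crop, and the 3.04 rad limit would sit about 12 rows off. The press met firm contact at the expected height, with about 5.8 N on the wrist.
- **Hand away:** after retreating, the fingertips were about 20 cm above the table and the wrist force was near zero.
- **Other items:** by eye, the other two flags, the tubs, and the cup and bottle next to the rack look unmoved. I did not measure their displacement. The lid, knife and tape also look in place where they show. I did not re-check the squeegee, and the arm hid part of the last top view.

No check failed or disagreed.

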